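# Slide a front panel out over the end of the bench riser

### The arm

A 6-joint arm with a two-finger parallel gripper is mounted at the origin on the work surface. World frame = base frame: x ahead of the robot, y to its left, z up, the work surface at z = 0. Lengths are in mm, angles in rad, forces in N, time in s.
With the tool pointing down it reaches from about 275 to 975 mm from the base axis. Payload 8.4 kg.
Tool frame: the origin (TCP) lies midway between the tips of the shut fingers; the grasp point (between the pads) lies 19 mm behind it; z points along the fingers, y is the line along which they close (so a half turn about z gives the same grasp; the last joint's range is limited). The gripper opens to 92 mm and grips with 3 to 60 N. Pads are 20 mm wide; open, the fingers measure 128 mm over their backs; the gripper's body (75 mm by 189 mm) begins 69 mm behind the grasp point.
Start: joints at [1.219, 0.353, 1.633, -0, 1.155, -0.002], TCP at [214.192, 587.154, 214.583] pointing down, gripper open.
Joint ranges: [-2.63, 2.63], [-0.92, 2.1], [0.06, 2.66], [-1.3, 4.44], [0, 2.69], [-3.02, 3.02]. Speed limits (rad/s): [2.22, 2.22, 2.79, 3.14, 3.14, 3.14].

### API

Orientations are given as a rotation vector (axis times angle).
In Python, from bench import env, optics gives the robot as it stands.
- The arm moves only by the tool arm_command, never from a script. Its arguments are lists of equal length, an entry for each row: "linear": the shift along the tool's x, y, z in mm, a list of three; "dr": the turn, a rotation vector about the tool's x, y, z in degrees, a list of three; "claw": the opening, from -1 (shut) to 1 (fully open), so that 0 is half open. A call has 1 to 10 rows; each row shifts and turns the commanded pose from where the row before left it, along the tool's axes as they then stand; what a row does not reach is not made up. A row lasts 1/8 s, in which the tool goes at most 62.5 mm and 10.7 degrees, less where a joint would pass 70% of its speed; a pose out of reach is approached as far as the arm can. A call with a gripper value outside its range is refused whole. The fingers move at their own pace and stop on an object; "force" is the grip in N (left out, the last holds). Time passes only in rows, so rows that do not move let the fingers close. It gives the time, the measured TCP pose, the force, the opening and the grip force at its end, in the units of the state.
- env.state(): the state, without advancing time (a new reading comes with each control period).
- optics.get_image(name): name is "side" or "top" or "wrist"; returns a dict with "pixels" (400x640x3 uint8, red, green, blue), "z_map" (400x640 float32, mm along the optical axis (not along the pixel's ray), 0 where there is no reading), "fx", "fy", "cx", "cy" (pixels), "camera_from_world" (4x4, takes a point from world to camera coordinates); the wrist camera has in their place "hand_eye" (4x4, takes a point from camera to tool coordinates, whose origin is the TCP and whose axes are the flange's). Camera axes: x right, y down, z forward; pixel columns grow to the right and rows downward; lengths in mm; the calibration is good to about 2 mm. A picture is of the moment at which its call begins: read the wrist's pose just before it.
- env.sign_off(): hands the job in; it is judged then, once.
The state is a dict: "clock": time; "joint_positions": joint angles; "qd": joint speeds; "effort": joint torques, N m; "ee_pos": TCP position; "eef_rot": TCP orientation; "force": force on the tool from outside, world axes, zero at the start; "wrist_torque": the same for the moment, N m; "opening": finger opening in mm; "finger_force": force on a finger pad.
Only numpy, scipy, OpenCV 4.12 (cv2) and the standard library are available. Lean on these libraries where they do the work, as an engineer would, in place of code of your own. Each camera call takes 0.05 s, during which the arm holds its last target. There are 200 camera calls.

### The job

The aluminium front panel lies flat on the bench riser, where nobody can get a finger under it. With the fingertips, push it back square against the riser's rear lip and along it until about 4 cm of it sticks out over the riser's end on the side of the helping-hands stand, so that it can be taken by that edge next. Only push it, never lifting it off the riser, let go of it there, and leave the other things where they stand.

Things in the scene. Friction and masses are not known exactly. Their poses are not given: they have to be found in the camera images.
- panel: drilled bare-aluminium front panel, a flat plate 100 mm (its x) by 150 mm (its y) by 4 mm, 110 to 220 g, lying loose and flat on the riser's top; origin at the centre of its underside. It looks much the same either way round. Its holes and display cut-out are a finish only: treat it as a solid plate
- riser: bench riser, fixed: dark flat top 230 mm (its x) by 400 mm (its y), top surface 90 mm above the table, both ends (y = -200 and +200 mm) open; along the whole rear edge (the far side from the robot, +x) stands a white lip whose front face is at x = +107 mm, 18 mm higher than the top surface. Origin at table level under the middle of the top; x axis from front to rear, y axis along the length. The panel and two small things stand on it, parts boxes lie under it
- helping_hands: helping-hands stand, fixed: black base 150 mm (x) by 110 mm (y) with two round dishes and four black flexible beaded arms with steel clips, 160 mm high; it stands on the table beyond one end of the riser, left (+y) or right (-y); origin at the centre of its underside
- iron_stand: soldering-iron stand, fixed: blue base 130 mm (x) by 85 mm (y) with a brass-wool cleaner and an iron with a black handle and red collar in a coiled-wire holder, leaning towards the robot, about 165 mm high; it stands beyond the other end of the riser; origin at the centre of its underside
- solder_reel: small reel of solder wire, blue flanges, 42 mm across, 36 mm high, standing on the riser's top near a front corner; origin at the centre of its underside
- flux_tin: small green flux tin, 40 mm across, 24 mm high, standing on the riser's top near the other front corner; origin at the centre of its underside
- tape_roll: red roll of tape lying on the table in front of the riser, 90 mm across, 22 mm high; origin at the centre of its underside
- wire_spool: blue spool of copper wire standing on the table in front of the riser, 68 mm across, 55 mm high; origin at the centre of its underside
- ipa_bottle: white bottle, 60 mm across, about 150 mm high, standing on the table beyond the riser; origin at the centre of its underside
- jug: clear plastic beaker, 100 mm across, 110 mm high, standing on the table beyond the riser; origin at the centre of its underside
- screwdriver: orange-handled screwdriver, 160 mm long, 26 mm thick, lying on the table on the right, nearer the robot than the riser; origin midway along it, on the table; x axis along it towards the tip

How it is judged:
By the outcome, as a careful person would: the job done as asked, in the order asked, and still so for the second after the job is handed in, with the robot touching nothing.
It also fails if it takes over 70 s, if anything falls off the work surface, if the arm or the gripper's body presses on something with over 40 N, if the wrist force passes 120 N, or if a joint passes its speed limit or range.

## Working session

There is one attempt and no reset: what is moved stays moved. The work goes in short steps, Python scripts to look and compute and a tool call to move; the robot and the scene stay as the last step left them, time stands still between calls to the robot, and variables do not carry over. Pictures are saved under pics/ and viewed, at most 10 in all, crops included, and the job is handed in when it is done.

Besides the shell and the picture viewer there is one more tool, called after "Call:" by a JSON object that holds its "fn" and its "kwargs". arm_command: Moves the arm, as the interface text tells. Its arguments: {"type":"object","properties":{"linear":{"type":"array"},"dr":{"type":"array"},"claw":{"type":"array"},"force":{"type":"number"}},"required":["linear","dr","claw"]}

```bash
mkdir -p pics; cat > h.py <<'E'
from bench import env, optics
import numpy as np, cv2
def save(im,f): cv2.imwrite(f,im["pixels"][:,:,::-1])
def world(im,u,v,z=None):
    T=np.linalg.inv(im["camera_from_world"]); r=np.array([(u-im["cx"])/im["fx"],(v-im["cy"])/im["fy"],1.])
    if z is None: d=im["z_map"][int(v),int(u)]
    else: d=(z-T[2,3])/(T[:3,:3]@r)[2]
    return T[:3,:3]@(r*d)+T[:3,3]
E
python3 - <<'E'
from h import *
s=env.state(); print(s)
a=optics.get_image("top"); b=optics.get_image("side")
save(a,"pics/top.png"); save(b,"pics/side.png")
np.savez("top.npz",**a); np.savez("side.npz",**b)
E
```

```text
{'clock': 0.0, 'joint_positions': array([ 1.21861683e+00,  3.53623660e-01,  1.63412752e+00, -7.89616049e-06,
        1.15521006e+00, -2.39860423e-03]), 'qd': array([ 0.00133454, -0.00026788, -0.00131831, -0.00029877,  0.00031734,
        0.0001885 ]), 'effort': array([ 1.46581457e-03, -5.93852627e+01, -3.34202957e+01,  6.97617698e-02,
        2.35085998e-02, -1.07162557e-04]), 'ee_pos': array([214.01266876, 586.68780262, 213.88182489]), 'eef_rot': array([-5.46592110e-01, -3.09343905e+00,  2.11791771e-03]), 'force': array([0.90618659, 0.36964873, 0.10276058]), 'wrist_torque': array([-0.02447225, -0.03041398, -0.02009517]), 'finger_force': 0.0, 'opening': 91.76370112335866}
```

View pics/top.png

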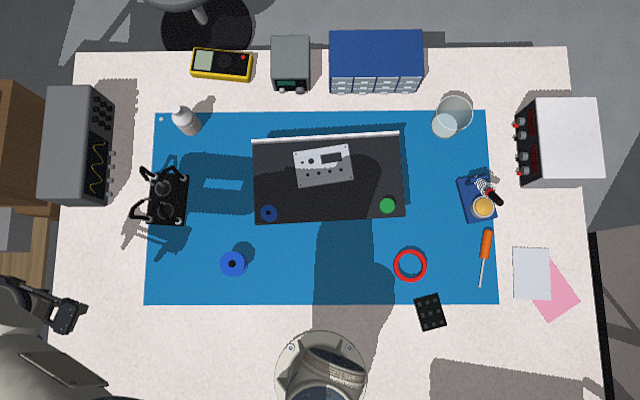

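View pics/side.png

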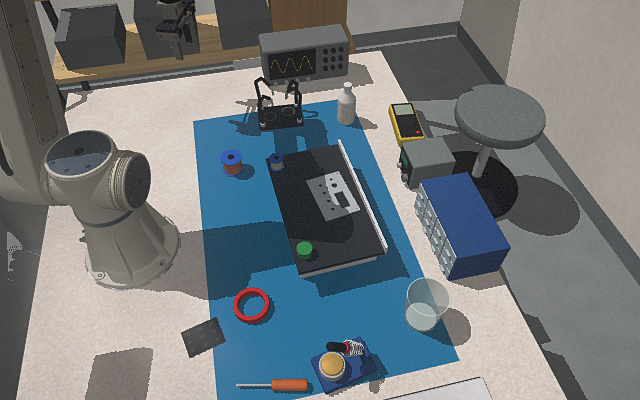

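The top view shows the helping hands on the left (about (165,195)). The riser's corners are near (252,140), (400,132), (405,215) and (255,223), and the panel is near (323,165). I'll enlarge it for the corners.

```bash
python3 - <<'E'
from h import *
p=cv2.imread("pics/top.png")[120:232,240:415]
cv2.imwrite("pics/crop.png",cv2.resize(p,None,fx=4.5,fy=4.5,interpolation=cv2.INTER_CUBIC))
a=dict(np.load("top.npz"))
for u,v in [(252,141),(400,133),(405,214),(256,222),(323,165),(268,213),(388,205),(160,195)]: print(u,v,world(a,u,v).round(),world(a,u,v,90).round())
E
```

```text
252 141 [626. 177. 109.] [632. 180.  90.]
400 133 [ 678. -239.    2.] [ 650. -224.   90.]
405 214 [ 427. -228.   93.] [ 428. -228.   90.]
256 222 [409. 165.  91.] [409. 165.  90.]
323 165 [562. -13.  93.] [563. -13.  90.]
268 213 [428. 129. 126.] [433. 134.  90.]
388 205 [ 448. -181.  116.] [ 452. -184.   90.]
160 195 [498. 454.  13.] [484. 425.  90.]
```

View pics/crop.png

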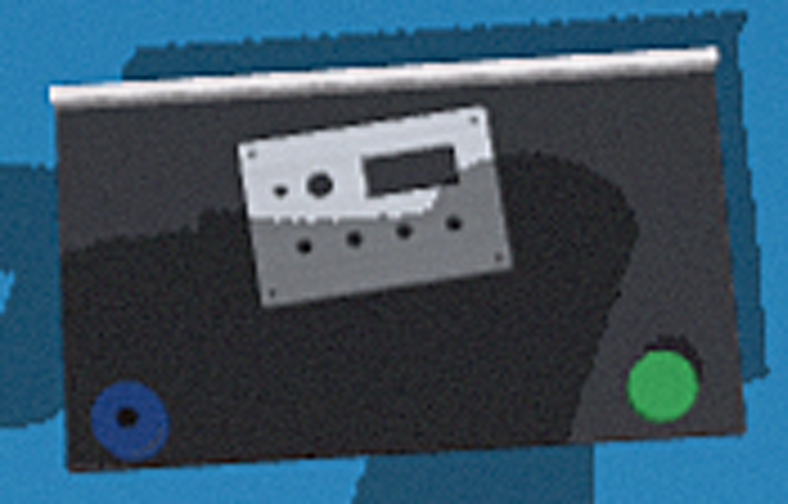

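The crop shows the panel corners at (238,145), (487,107), (512,268) and (264,306). The riser's front edge runs from (69,470) to (745,432). The lip's front foot is at about (57,108) on the left and (715,72) on the right.

```bash
cat >> h.py <<'E'
def frame(yaw,o): # riser frame
    R=np.array([[np.cos(yaw),-np.sin(yaw)],[np.sin(yaw),np.cos(yaw)]]); return R,np.array(o)
E
python3 - <<'E'
from h import *
a=dict(np.load("top.npz"))
f=lambda c,z: world(a,240+c[0]/4.5-.4,120+c[1]/4.5-.4,z)[:2]
L=f((69,470),90);R=f((745,432),90); LL=f((51,88),108); LR=f((718,46),108); lf=f((51,104),108);rf=f((718,66),108)
print("front",L,R,np.linalg.norm(L-R),"lip",LL,LR,lf,rf)
for p,q in((L,R),(LL,LR),(lf,rf)):
  d=p-q; print(np.degrees(np.arctan2(-d[0],d[1])))
d=L-R; yaw=np.arctan2(-d[0],d[1])
o=(L+R)/2+115*np.array([np.cos(yaw),np.sin(yaw)])
Rm,_=frame(yaw,o); print("origin",o,yaw)
P=[f(c,94) for c in ((238,145),(487,107),(512,268),(264,306))]
for p in P: print("panel",p,(Rm.T@(p-o)))
c=np.mean(P,0); print(c,Rm.T@(c-o))
for n in (lf,rf,LL,LR): print((Rm.T@(n-o)))
for n,z,c in (("reel",126,(130,419)),("tin",114,(662,386))): w=f(c,z);print(n,w,Rm.T@(w-o))
# heights near helping hands
Z=a["z_map"];v,u=np.mgrid[150:240,120:260];pts=np.array([world(a,x,y) for x,y in zip(u.ravel(),v.ravel())])
m=(pts[:,2]>8);q=pts[m]; 
hh=q[(q[:,1]>200)&(q[:,0]<640)]; print("hh", hh.min(0),hh.max(0), (Rm.T@(hh[:,:2]-o).T).min(1))
E
```

```text
front [403.77857173 168.08932908] [ 423.53150348 -228.62780069] 397.2085842069757 lip [631.44675823 180.50725056] [ 653.44854311 -218.37038506] [621.51373086 180.302102  ] [ 641.02762613 -217.91254088]
2.8504585811985557
3.1571919467592497
2.80544725696074
origin [528.51275151 -24.55035852] 0.04974988743364093
panel [599.01786777  69.27532857] [75.08377446 90.20342448]
panel [621.22669406 -80.762157  ] [ 89.80385313 -60.75285502]
panel [522.01644893 -93.89981107] [ -9.93696932 -68.9405915 ]
panel [500.22822533  53.39987768] [-24.37311461  79.26036228]
[560.62230902 -12.99669046] [32.64438592  9.94258506]
[103.07309533 199.97412273]
[ 102.75988422 -198.71823463]
[113.00403476 199.68505429]
[ 115.14266487 -199.79319668]
reel [428.80976987 128.13511121] [-91.98667022 157.45472275]
tin [ 447.49371828 -177.58983902] [ -88.52934737 -148.82110398]
hh [372.03743234 202.63664081   8.04992095] [628.65541693 549.47702083 159.41878418] [-136.66262147  226.14258369]
```

Call:
{"fn": "arm_command", "kwargs": {"linear": [[0,0,0],[0,0,0],[0,0,0],[-14.6,-38.5,0],[-14.6,-38.5,0],[-14.6,-38.5,0],[-14.6,-38.5,0],[-14.6,-38.5,0],[-14.6,-38.5,0],[-14.6,-38.5,0]], "dr": [[0,0,-7.6],[0,0,-7.6],[0,0,-7.6],[0,0,0],[0,0,0],[0,0,0],[0,0,0],[0,0,0],[0,0,0],[0,0,0]], "claw": [1,1,1,1,1,1,1,1,1,1]}}

```text
clock: 1.35
ee_pos: [329.5, 321.5, 214.4]
eef_rot: [0.076, -3.141, 0.0]
force: [0.6, -0.4, 0.1]
opening: 91.9
finger_force: 0.0
```

Call:
{"fn": "arm_command", "kwargs": {"linear": [[-14.6,-38.5,0],[-14.6,-38.5,0],[-14.6,-38.5,0],[-14.6,-38.5,0],[-14.6,-38.5,0],[-14.6,-38.5,0],[-14.6,-38.5,0],[-14.6,-38.5,0],[-14.6,-38.5,0],[0,0,0]], "dr": [[0,0,0],[0,0,0],[0,0,0],[0,0,0],[0,0,0],[0,0,0],[0,0,0],[0,0,0],[0,0,0],[0,0,0]], "claw": [1,1,1,1,1,1,1,1,1,1]}}

```text
clock: 2.6
ee_pos: [477.7, -18.8, 214.3]
eef_rot: [0.071, -3.141, 0.001]
force: [0.4, 0.5, -1.1]
opening: 91.9
finger_force: 0.0
```

```bash
cat >> h.py <<'E'
from scipy.spatial.transform import Rotation as Ro
O=np.array([528.51,-24.55]);YAW=.0498;RM=frame(YAW,O)[0]
def rz(p): return RM.T@(np.array(p)[:2]-O)
def tool():
    s=env.state(); T=np.eye(4);T[:3,:3]=Ro.from_rotvec(s["eef_rot"]).as_matrix();T[:3,3]=s["ee_pos"]; return s,T
def wrist(f):
    s,T=tool(); im=optics.get_image("wrist"); im["camera_from_world"]=np.linalg.inv(T@im["hand_eye"]); save(im,f); np.savez("wrist.npz",**{k:v for k,v in im.items()})
    print("tcp",T[:3,3].round(1),"riser",rz(T[:3,3]).round(1),"tool y dir deg",np.degrees(np.arctan2(T[1,1],T[0,1])).round(2),"clock",s["clock"],"F",s["force"].round(1)); return im
E
python3 -c "
from h import *
wrist('pics/w1.png')"
```

```text
tcp [477.7 -18.8 214.3] riser [-50.4   8.3] tool y dir deg 92.59 clock 2.6 F [ 0.4  0.5 -1.1]
```

View pics/w1.png

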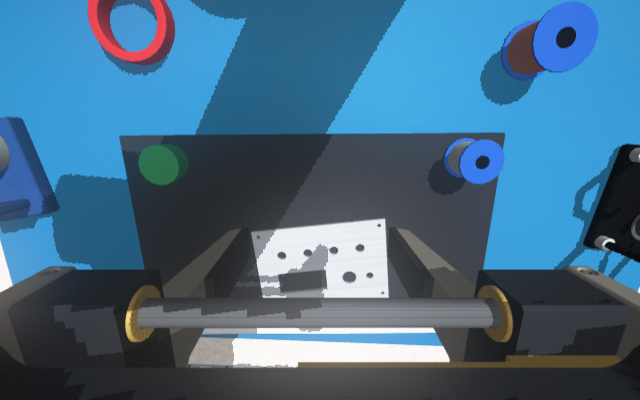

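The wrist view shows the riser's front corners at (120,136) and (505,133), and the panel's front corners at (251,233) and (386,219). I'll cross-check these with the top-camera estimates.

```bash
python3 -c "
from h import *
im=dict(np.load('wrist.npz'))
for u,v,z in ((120,136,90),(505,133,90),(251,233,94),(386,219,94),(390,296,94)): w=world(im,u,v,z);print(w.round(1),rz(w).round(1))
for u,v in ((300,180),(380,200),(320,240),(200,200)): print('z',world(im,u,v)[2])
a=world(im,120,136,90);b=world(im,505,133,90);print(np.degrees(np.arctan2(-(b-a)[0],(b-a)[1])))
"
```

```text
[ 423.3 -227.3   90. ] [-115.2 -197.2]
[402.8 170.1  90. ] [-115.9  200.7]
[523.3 -93.   94. ] [ -8.6 -68.1]
[500.2  56.4  94. ] [-24.3  82.3]
[597.   71.8  94. ] [73.2 92.8]
z 91.00713687959455
z 89.63322034036707
z 95.41315296945692
z 90.70605636203885
2.952752787186926
```

Call:
{"fn": "arm_command", "kwargs": {"linear": [[0,0,20],[0,0,20],[0,0,20],[0,0,20],[0,0,20],[0,0,14],[0,0,4],[0,0,0]], "dr": [[0,0,-0.3],[0,0,0],[0,0,0],[0,0,0],[0,0,0],[0,0,0],[0,0,0],[0,0,0]], "claw": [1,1,1,1,1,1,1,1]}}

```text
clock: 3.65
ee_pos: [477.2, -16.6, 96.7]
eef_rot: [0.084, -3.14, -0.0]
force: [0.5, -0.7, -0.6]
opening: 91.8
finger_force: 0.0
```

Call:
{"fn": "arm_command", "kwargs": {"linear": [[0,0,1.5],[0,0,1],[0,0,0.5],[0,0,0]], "dr": [[0,0,0],[0,0,0],[0,0,0],[0,0,0]], "claw": [1,1,1,1]}}

```text
clock: 4.15
ee_pos: [477.2, -16.9, 93.7]
eef_rot: [-0.084, 3.14, 0.0]
force: [0.1, 0.2, -0.5]
opening: 91.6
finger_force: 0.0
```

Call:
{"fn": "arm_command", "kwargs": {"linear": [[0,0,1],[0,0,0.5],[0,0,0]], "dr": [[0,0,0],[0,0,0],[0,0,0]], "claw": [1,1,1]}}

```text
clock: 4.53
ee_pos: [477.1, -16.9, 92.0]
eef_rot: [0.084, -3.14, -0.0]
force: [-0.8, -0.1, -0.6]
opening: 92.0
finger_force: 0.0
```

Call:
{"fn": "arm_command", "kwargs": {"linear": [[0,0,0.5],[0,0,0]], "dr": [[0,0,0],[0,0,0]], "claw": [1,1]}}

```text
clock: 4.78
ee_pos: [477.1, -16.9, 91.6]
eef_rot: [0.084, -3.14, 0.0]
force: [0.3, -0.1, -0.5]
opening: 92.0
finger_force: 0.0
```

Call:
{"fn": "arm_command", "kwargs": {"linear": [[0,0,0.5],[0,0,0]], "dr": [[0,0,0],[0,0,0]], "claw": [1,1]}}

```text
clock: 5.03
ee_pos: [477.1, -16.9, 91.1]
eef_rot: [0.084, -3.14, 0.0]
force: [-0.4, -0.5, 0.9]
opening: 91.7
finger_force: 0.0
```

Call:
{"fn": "arm_command", "kwargs": {"linear": [[-8,0,0],[-5,0,0],[-4,0,0],[-4,0,0],[-4,0,0],[-4,0,0],[-4,0,0],[-4,0,0],[-4,0,0],[0,0,0]], "dr": [[0,0,0],[0,0,0],[0,0,0],[0,0,0],[0,0,0],[0,0,0],[0,0,0],[0,0,0],[0,0,0],[0,0,0]], "claw": [1,1,1,1,1,1,1,1,1,1]}}

```text
clock: 6.28
ee_pos: [518.6, -14.7, 91.1]
eef_rot: [-0.084, 3.14, -0.0]
force: [-0.2, -0.9, 0.3]
opening: 92.0
finger_force: 0.0
```

```bash
python3 -c "
from h import *
wrist('pics/w2.png'); a=optics.get_image('top'); save(a,'pics/top2.png')
p=cv2.imread('pics/top2.png')[120:232,240:415]
q=cv2.resize(p,None,fx=4.5,fy=4.5,interpolation=cv2.INTER_CUBIC)
w=cv2.imread('pics/w2.png')[180:340,180:460]
cv2.imwrite('pics/c2.png',np.hstack([cv2.resize(p,(400,256)),cv2.resize(w,(400,256))]))
"
```

```text
tcp [518.6 -14.7  91.1] riser [-9.4 10.3] tool y dir deg 93.06 clock 6.275 F [-0.2 -0.9  0.3]
```

View pics/c2.png

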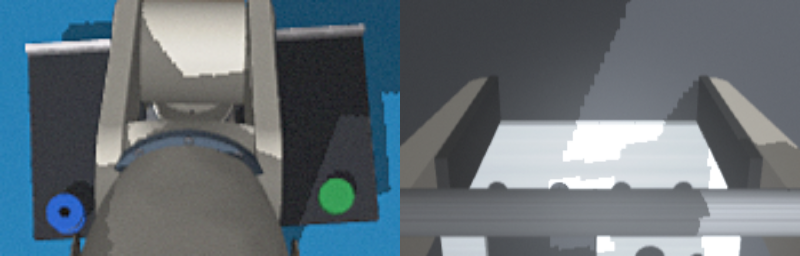

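The panel's front edge lies straight across the rear faces of both fingertips (crop row 121, columns 497–697), so the panel is square. I'll seat it gently against the lip.

Call:
{"fn": "arm_command", "kwargs": {"linear": [[-2,0,0],[-1,0,0],[-1,0,0],[-0.5,0,0],[0,0,0]], "dr": [[0,0,0],[0,0,0],[0,0,0],[0,0,0],[0,0,0]], "claw": [1,1,1,1,1]}}

```text
clock: 7.0
ee_pos: [522.7, -14.5, 91.1]
eef_rot: [-0.084, 3.14, -0.0]
force: [-0.1, -0.1, -0.5]
opening: 92.3
finger_force: 0.3
```

Call:
{"fn": "arm_command", "kwargs": {"linear": [[-0.5,0,0],[-0.5,0,0],[0,0,0]], "dr": [[0,0,0],[0,0,0],[0,0,0]], "claw": [1,1,1]}}

```text
clock: 7.38
ee_pos: [523.7, -14.4, 91.1]
eef_rot: [-0.084, 3.14, 0.0]
force: [-0.5, 0.1, 0.2]
opening: 92.2
finger_force: 0.3
```

Call:
{"fn": "arm_command", "kwargs": {"linear": [[-0.5,0,0],[-0.5,0,0],[0,0,0]], "dr": [[0,0,0],[0,0,0],[0,0,0]], "claw": [1,1,1]}}

```text
clock: 7.75
ee_pos: [524.1, -14.4, 91.0]
eef_rot: [0.084, -3.14, -0.0]
force: [-2.0, 0.0, 1.9]
opening: 91.7
finger_force: 1.7
```

Call:
{"fn": "arm_command", "kwargs": {"linear": [[-0.5,0,0],[0,0,0]], "dr": [[0,0,0],[0,0,0]], "claw": [1,1]}}

```text
clock: 8.0
ee_pos: [524.2, -14.3, 90.9]
eef_rot: [0.084, -3.139, -0.0]
force: [-6.0, 0.3, 4.1]
opening: 91.8
finger_force: 2.7
```

Call:
{"fn": "arm_command", "kwargs": {"linear": [[-0.5,0,0],[0,0,0]], "dr": [[0,0,0],[0,0,0]], "claw": [1,1]}}

```text
clock: 8.25
ee_pos: [524.3, -14.3, 90.9]
eef_rot: [0.084, -3.138, -0.0]
force: [-5.9, -0.5, 4.9]
opening: 91.9
finger_force: 3.5
```

Call:
{"fn": "arm_command", "kwargs": {"linear": [[5,0,0],[10,0,0],[0,0,-20],[0,0,-20],[0,0,-20],[0,0,-20],[-25,-35,0],[-25,-35,0],[-25,-35,0],[0,0,0]], "dr": [[0,0,0],[0,0,0],[0,0,0],[0,0,0],[0,0,0],[0,0,0],[0,0,0],[0,0,0],[0,0,0],[0,0,0]], "claw": [1,1,1,1,1,1,1,1,1,1]}}

```text
clock: 9.5
ee_pos: [592.4, -117.9, 171.0]
eef_rot: [-0.081, 3.139, -0.001]
force: [-0.2, 1.1, -0.2]
opening: 92.2
finger_force: 0.0
```

```bash
python3 -c "
from h import *
wrist('pics/w3.png'); print(env.state()['joint_positions'])
"
```

```text
tcp [ 592.4 -117.9  171. ] riser [ 59.1 -96.4] tool y dir deg 92.94 clock 9.5 F [-0.2  1.1 -0.2]
[-1.97395195e-01  3.62689466e-01  1.72471301e+00  1.74957495e-04
  1.05426064e+00 -1.81998985e+00]
```

Call:
{"fn": "arm_command", "kwargs": {"linear": [[0,0,0],[0,0,0],[0,0,0],[0,0,0],[0,0,0],[0,0,0],[0,0,0],[0,0,0],[0,0,0],[0,-4,0]], "dr": [[0,0,10],[0,0,10],[0,0,10],[0,0,10],[0,0,10],[0,0,10],[0,0,10],[0,0,10],[0,0,10],[0,0,0]], "claw": [0,0,0,0,0,0,0,0,0,0]}}

```text
clock: 10.8
ee_pos: [586.2, -115.1, 171.1]
eef_rot: [-2.159, -2.282, -0.0]
force: [0.3, -0.4, -0.7]
opening: 46.3
finger_force: 0.0
```

```bash
python3 -c "
from h import *
im=wrist('pics/w4.png'); print(env.state()['opening'])
a=optics.get_image('top');save(a,'pics/top4.png'); np.savez('top.npz',**a)
p=cv2.imread('pics/top4.png')[120:232,240:415]
w=cv2.imread('pics/w4.png')
cv2.imwrite('pics/c4.png',np.vstack([cv2.resize(w,(480,300)),cv2.resize(p,(480,300),interpolation=cv2.INTER_CUBIC)]))
"
```

```text
tcp [ 586.2 -115.1  171.1] riser [ 53.1 -93.3] tool y dir deg 3.17 clock 10.8 F [ 0.3 -0.4 -0.7]
46.07254415142623
```

View pics/c4.png

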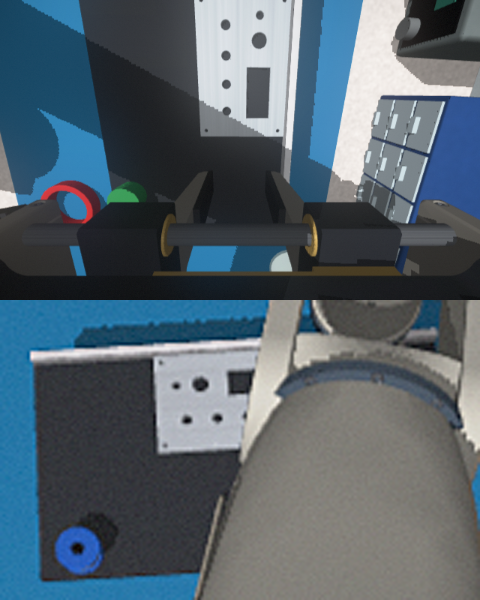

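The wrist view shows the panel's near edge at (268,181)–(380,183) in full-size pixels. The top crop shows its left edge at (153,360)–(159,454), and it sits flush along the lip.

```bash
python3 -c "
from h import *
im=dict(np.load('wrist.npz'));a=dict(np.load('top.npz'))
for u,v in ((268,181),(380,183)): w=world(im,u,v,94);print(rz(w).round(1))
for c in ((153,360),(159,454)): w=world(a,240+c[0]*175/480-.4,120+(c[1]-300)*112/300-.4,94);print(rz(w).round(1))
"
```

```text
[  6.8 -68.4]
[108.5 -69.8]
[102.2  81.1]
[ 4.4 79.8]
```

Call:
{"fn": "arm_command", "kwargs": {"linear": [[0,2,0],[0,0,20],[0,0,20],[0,0,20],[0,0,13],[0,0,4],[0,0,2],[0,0,0.5],[0,0,0]], "dr": [[0,0,0.3],[0,0,0],[0,0,0],[0,0,0],[0,0,0],[0,0,0],[0,0,0],[0,0,0],[0,0,0]], "claw": [0,0,0,0,0,0,0,0,0]}}

```text
clock: 12.02
ee_pos: [589.4, -116.1, 92.1]
eef_rot: [2.167, 2.274, 0.001]
force: [-0.2, 0.2, 0.0]
opening: 46.1
finger_force: 0.0
```

Call:
{"fn": "arm_command", "kwargs": {"linear": [[5,0,0],[5,0,0],[4,0,0],[4,0,0],[5,0,0],[5,0,0],[6,0,0],[6,0,0],[4,0,0],[0,0,0]], "dr": [[0,0,0],[0,0,0],[0,0,0],[0,0,0],[0,0,0],[0,0,0],[0,0,0],[0,0,0],[0,0,0],[0,0,0]], "claw": [0,0,0,0,0,0,0,0,0,0]}}

```text
clock: 13.28
ee_pos: [587.0, -71.6, 91.6]
eef_rot: [-2.167, -2.274, -0.0]
force: [-0.0, 0.3, -0.2]
opening: 46.2
finger_force: 0.0
```

```bash
python3 -c "
from h import *
wrist('pics/w5.png'); cv2.imwrite('pics/c5.png',cv2.imread('pics/w5.png')[0:300,150:500])
"
```

```text
tcp [587.  -71.6  91.6] riser [ 56.1 -49.9] tool y dir deg 2.77 clock 13.275 F [-0.   0.3 -0.2]
```

View pics/c5.png

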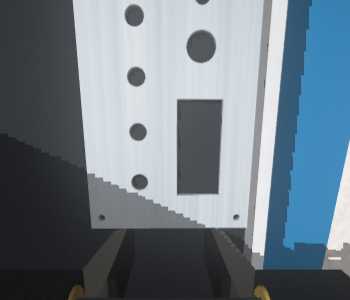

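The panel's edge (crop row 229) lies straight across both fingertips, and its right side runs along the lip. I'll continue the push.

Call:
{"fn": "arm_command", "kwargs": {"linear": [[4,0,0],[6,0,0],[6,0,0],[6,0,0],[6,0,0],[6,0,0],[6,0,0],[6,0,0],[6,0,0],[6,0,0]], "dr": [[0,0,0],[0,0,0],[0,0,0],[0,0,0],[0,0,0],[0,0,0],[0,0,0],[0,0,0],[0,0,0],[0,0,0]], "claw": [0,0,0,0,0,0,0,0,0,0]}}

```text
clock: 14.58
ee_pos: [584.1, -13.8, 91.6]
eef_rot: [-2.167, -2.274, 0.0]
force: [-1.5, -1.2, 1.3]
opening: 45.7
finger_force: 0.6
```

Call:
{"fn": "arm_command", "kwargs": {"linear": [[6,0,0],[6,0,0],[6,0,0],[6,0,0],[6,0,0],[6,0,0],[6,0,0],[6,0,0],[4,0,0],[0,0,0]], "dr": [[0,0,0],[0,0,0],[0,0,0],[0,0,0],[0,0,0],[0,0,0],[0,0,0],[0,0,0],[0,0,0],[0,0,0]], "claw": [0,0,0,0,0,0,0,0,0,0]}}

```text
clock: 15.82
ee_pos: [582.0, 38.3, 91.7]
eef_rot: [2.167, 2.274, 0.001]
force: [-0.4, -0.6, 0.7]
opening: 46.2
finger_force: 0.0
```

```bash
python3 -c "
from h import *
wrist('pics/w6.png'); a=optics.get_image('top');save(a,'pics/top6.png'); np.savez('top.npz',**a)
p=cv2.imread('pics/top6.png')[130:230,220:320]
w=cv2.imread('pics/w6.png')[0:300,150:450]
cv2.imwrite('pics/c6.png',np.hstack([cv2.resize(p,(500,500),interpolation=cv2.INTER_CUBIC),np.vstack([w,np.zeros((200,300,3),np.uint8)])]))
"
```

```text
tcp [582.   38.3  91.7] riser [56.6 60.1] tool y dir deg 2.77 clock 15.825 F [-0.4 -0.6  0.7]
```

View pics/c6.png

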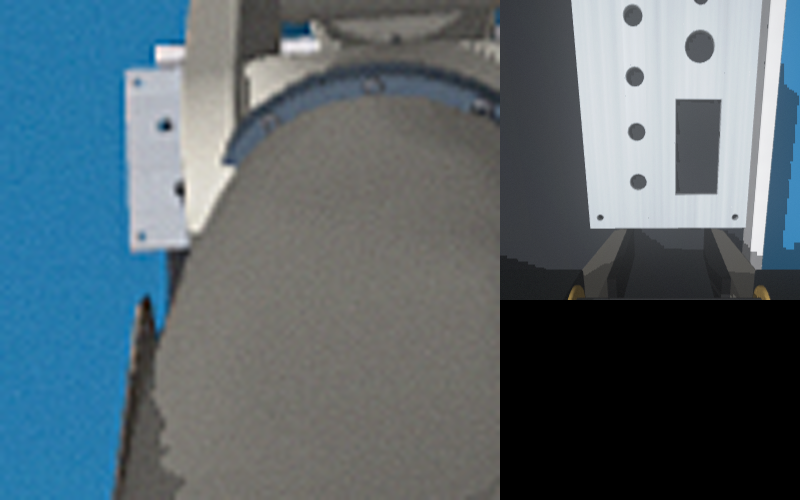

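The panel is square and flush, with its left edge at crop columns 127–132 against the lip end at 155. That gives an overhang of about 20 mm, so I'll push 20 mm more.

Call:
{"fn": "arm_command", "kwargs": {"linear": [[4,0,0],[4,0,0],[4,0,0],[4,0,0],[3,0,0],[1,0,0],[0,0,0],[-6,0,0],[-10,0,0],[0,0,0]], "dr": [[0,0,0],[0,0,0],[0,0,0],[0,0,0],[0,0,0],[0,0,0],[0,0,0],[0,0,0],[0,0,0],[0,0,0]], "claw": [0,0,0,0,0,0,0,0,0,0]}}

```text
clock: 17.18
ee_pos: [581.5, 40.8, 91.5]
eef_rot: [2.169, 2.273, -0.0]
force: [0.9, 0.3, 0.4]
opening: 46.0
finger_force: 0.0
```

Call:
{"fn": "arm_command", "kwargs": {"linear": [[0,0,-20],[0,0,-30],[0,0,-40],[-30,0,-30],[-40,0,0],[-40,0,0],[-40,0,0],[-40,0,0],[-40,0,0],[0,0,0]], "dr": [[0,0,0],[0,0,0],[0,0,0],[0,0,0],[0,0,0],[0,0,0],[0,0,0],[0,0,0],[0,0,0],[0,0,0]], "claw": [0,0,0,0,0,0,0,0,0,0]}}

```text
clock: 18.42
ee_pos: [592.4, -190.4, 211.4]
eef_rot: [2.171, 2.271, -0.0]
force: [-0.0, 0.6, -0.3]
opening: 45.5
finger_force: 0.0
```

```bash
python3 -c "
from h import *
a=optics.get_image('top');save(a,'pics/top7.png'); np.savez('top.npz',**a)
p=cv2.imread('pics/top7.png')[130:230,220:350]
cv2.imwrite('pics/c7.png',cv2.resize(p,(780,600),interpolation=cv2.INTER_CUBIC))
s=env.state();print(s['ee_pos'],s['clock'])
"
```

```text
[ 592.30472376 -188.88988111  211.33104902] 18.475
```

View pics/c7.png

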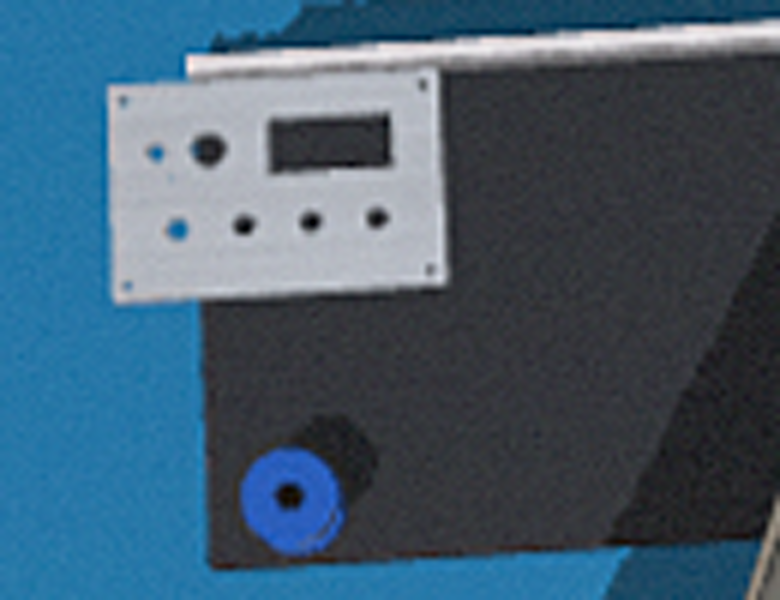

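The panel corners are at (108,86), (438,70), (448,286) and (116,302). The riser's end line runs from (201,303) to (209,567).

```bash
python3 -c "
from h import *
a=dict(np.load('top.npz'))
g=lambda c,z: rz(world(a,220+c[0]/6-.4,130+c[1]/6-.4,z)).round(1)
for c in ((108,86),(438,70),(448,286),(116,302)): print(g(c,94))
for c in ((201,303),(209,567)): print('end',g(c,90))
print('lip',g((187,62),108),g((187,76),108),g((779,36),108))
"
```

```text
[106.1 238.5]
[104.7  88.6]
[ 4.4 88.6]
[  5.8 237.3]
end [  4.  199.9]
end [-115.1  199.9]
lip [110.9 200.2] [104.4 200.4] [107.  -65.5]
```

Overhang is about 39 mm and the panel is flush within the picture's accuracy. I'll finish with one gentle two-finger press against the lip, so that it is certainly square.

Call:
{"fn": "arm_command", "kwargs": {"linear": [[0,0,0],[0,0,0],[0,0,0],[0,0,0],[0,0,0],[0,0,0],[0,0,0],[0,0,0],[0,0,0],[0,0,0]], "dr": [[0,0,-10],[0,0,-10],[0,0,-10],[0,0,-10],[0,0,-10],[0,0,-10],[0,0,-10],[0,0,-10],[0,0,-10],[0,0,0]], "claw": [0.5,0.5,0.5,0.5,0.5,0.5,0.5,0.5,0.5,0.5]}}

```text
clock: 19.73
ee_pos: [592.5, -186.7, 211.6]
eef_rot: [0.075, -3.141, -0.001]
force: [0.4, 0.9, 0.3]
opening: 69.0
finger_force: 0.0
```

Call:
{"fn": "arm_command", "kwargs": {"linear": [[8.6,36.4,0],[8.6,36.4,0],[8.6,36.4,0],[8.6,36.4,0],[8.6,36.4,0],[8.6,36.4,0],[8.6,36.4,0],[8.6,36.4,0],[8.6,36.4,0],[0,0,0]], "dr": [[0,0,0],[0,0,0],[0,0,0],[0,0,0],[0,0,0],[0,0,0],[0,0,0],[0,0,0],[0,0,0],[0,0,0]], "claw": [0.5,0.5,0.5,0.5,0.5,0.5,0.5,0.5,0.5,0.5]}}

```text
clock: 20.98
ee_pos: [498.5, 137.8, 211.7]
eef_rot: [0.074, -3.141, -0.001]
force: [0.3, -0.6, -0.4]
opening: 69.2
finger_force: 0.0
```

```bash
python3 -c "
from h import *
s,T=tool();print(T[:3,3],rz(T[:3,3]),np.degrees(np.arctan2(T[1,1],T[0,1])),s['opening'])"
```

```text
[498.54362861 137.80864799 211.67061532] [-21.84710113 163.64907016] 92.70721193197836 69.15829344333768
```

Call:
{"fn": "arm_command", "kwargs": {"linear": [[0,0,20],[0,0,25],[0,0,25],[0,0,25],[0,0,15],[0,0,7],[0,0,2],[0,0,1],[0,0,0]], "dr": [[0,0,-0.2],[0,0,0],[0,0,0],[0,0,0],[0,0,0],[0,0,0],[0,0,0],[0,0,0],[0,0,0]], "claw": [0.5,0.5,0.5,0.5,0.5,0.5,0.5,0.5,0.5]}}

```text
clock: 22.1
ee_pos: [499.9, 135.6, 92.1]
eef_rot: [-0.081, 3.14, 0.0]
force: [0.0, 0.0, 0.3]
opening: 68.9
finger_force: 0.0
```

Call:
{"fn": "arm_command", "kwargs": {"linear": [[-4,0,0],[-4,0,0],[-3,0,0],[-2,0,0],[-1,0,0],[-1,0,0],[-1,0,0],[0,0,0]], "dr": [[0,0,0],[0,0,0],[0,0,0],[0,0,0],[0,0,0],[0,0,0],[0,0,0],[0,0,0]], "claw": [0.5,0.5,0.5,0.5,0.5,0.5,0.5,0.5]}}

```text
clock: 23.1
ee_pos: [515.5, 136.3, 91.6]
eef_rot: [0.081, -3.141, -0.0]
force: [-0.2, -0.2, 0.3]
opening: 69.1
finger_force: 0.0
```

Call:
{"fn": "arm_command", "kwargs": {"linear": [[-0.5,0,0],[-0.5,0,0],[0,0,0]], "dr": [[0,0,0],[0,0,0],[0,0,0]], "claw": [0.5,0.5,0.5]}}

```text
clock: 23.48
ee_pos: [516.1, 136.4, 91.5]
eef_rot: [0.081, -3.14, 0.0]
force: [-1.8, -0.3, 1.5]
opening: 68.8
finger_force: 0.8
```

Call:
{"fn": "arm_command", "kwargs": {"linear": [[-0.5,0,0],[-0.5,0,0],[0,0,0]], "dr": [[0,0,0],[0,0,0],[0,0,0]], "claw": [0.5,0.5,0.5]}}

```text
clock: 23.85
ee_pos: [516.4, 136.3, 91.4]
eef_rot: [0.081, -3.138, 0.0]
force: [-5.5, 0.0, 4.1]
opening: 69.0
finger_force: 2.9
```

Call:
{"fn": "arm_command", "kwargs": {"linear": [[-0.5,0,0],[-0.5,0,0],[0,0,0]], "dr": [[0,0,0],[0,0,0],[0,0,0]], "claw": [0.5,0.5,0.5]}}

```text
clock: 24.22
ee_pos: [516.5, 136.3, 91.3]
eef_rot: [0.081, -3.137, 0.001]
force: [-8.4, -0.8, 6.8]
opening: 68.7
finger_force: 4.3
```

Seated. Now I'll back off, raise the tool and take a last look.

Call:
{"fn": "arm_command", "kwargs": {"linear": [[3,0,0],[12,0,0],[0,0,-20],[0,0,-40],[0,0,-40],[0,0,-30],[0,-40,0],[0,-40,0],[0,-40,0],[0,-40,0]], "dr": [[0,0,0],[0,0,0],[0,0,0],[0,0,0],[0,0,0],[0,0,0],[0,0,0],[0,0,0],[0,0,0],[0,0,0]], "claw": [0.5,0.5,0.5,0.5,0.5,0.5,0.5,0.5,0.5,0.5]}}

```text
clock: 25.48
ee_pos: [511.5, -25.2, 221.7]
eef_rot: [-0.081, 3.139, -0.0]
force: [1.4, 0.7, 0.6]
opening: 68.8
finger_force: 0.0
```

Call:
{"fn": "arm_command", "kwargs": {"linear": [[0,-40,0],[0,-40,0],[0,-40,0],[0,-20,0],[0,0,0],[0,0,0]], "dr": [[0,0,0],[0,0,0],[0,0,0],[0,0,0],[0,0,0],[0,0,0]], "claw": [0.5,0.5,0.5,0.5,0.5,0.5]}}

```text
clock: 26.22
ee_pos: [518.8, -162.9, 221.5]
eef_rot: [0.081, -3.14, -0.001]
force: [0.4, 0.3, -0.4]
opening: 69.2
finger_force: 0.0
```

```bash
python3 -c "
from h import *
a=optics.get_image('top');save(a,'pics/top8.png'); np.savez('top.npz',**a)
p=cv2.imread('pics/top8.png')[130:230,220:350]
cv2.imwrite('pics/c8.png',cv2.resize(p,(780,600),interpolation=cv2.INTER_CUBIC))
"
```

```text
(no output)
```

View pics/c8.png

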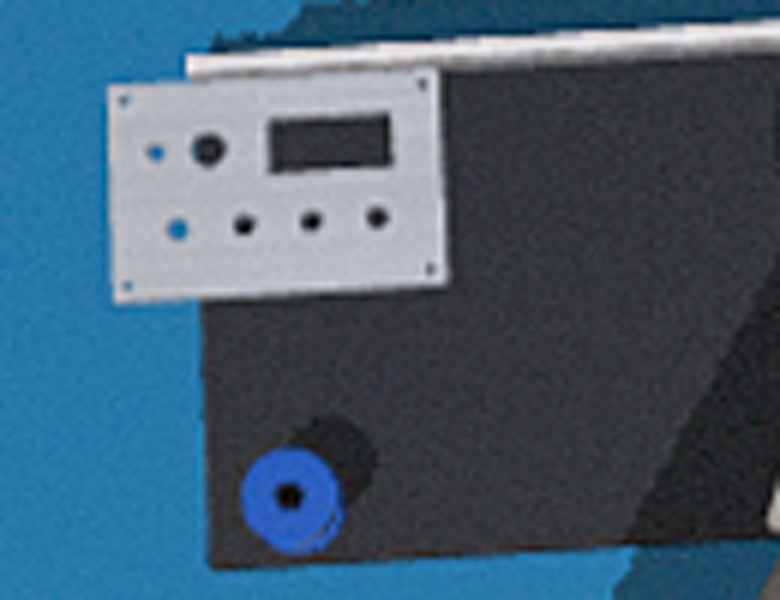

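The picture is unchanged: the panel is flush with the lip, corners at (108,86) and (116,302), with about 39 mm overhanging and the reel where it was.

```bash
python3 -c "
from bench import env
print(env.sign_off())"
```

```text
the job is handed in; nothing more can be done
None
```

The panel is square against the riser's rear lip with about 39 mm sticking out over the end by the helping-hands stand. It was only pushed, then let go, and the job was handed in at about 26 s.

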